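# Free the stuck locating plug of an interferometer base

## Robot

A 6-joint arm with a two-finger parallel gripper is mounted at the origin on the work surface. World frame = base frame: x ahead of the robot, y to its left, z up, the work surface at z = 0. Lengths are in m, angles in rad, forces in N, time in s.
With the tool pointing down it reaches from about 0.375 to 0.9 m from the base axis. Payload 3.1 kg.
Tool frame: the origin (TCP) lies at the centre of the arm's flange, where the gripper is bolted on; the fingertips stand robot.tip_extent ahead of it and the grasp point (between the pads) lies 164 mm ahead of it (robot.tip_extent is the distance from the TCP to the fingertips, in m); z points along the fingers, y is the line along which they close (so a half turn about z gives the same grasp; the last joint's range is limited). The gripper opens to 87 mm and grips with 3 to 60 N. Pads are 19 mm wide; open, the fingers measure 117 mm over their backs; the gripper's body (75 mm by 190 mm) begins 51 mm behind the grasp point.
Start: joints at [1.151, 0.527, 1.433, -0, 1.181, -0.178], TCP at [0.15, 0.607, 0.405] pointing down, gripper open.
Joint ranges: [-3.08, 3.08], [-0.75, 2.2], [0.22, 2.44], [-1.43, 4.57], [0, 2.65], [-2.85, 2.85]. Speed limits (rad/s): [2.79, 2.79, 3.14, 3.14, 3.14, 3.14].

## Interface

Orientations are given as a unit quaternion [x, y, z, w].
In Python, from rig import get_obs, camera, hand_in, cut_out, robot gives the robot as it stands.
- The arm moves only by the tool step_arm, never from a script. Its argument "rows" is a list of rows, each a list of 6 numbers: the shift along the world's x, y, z in m, then the turn, a rotation vector about the world's x, y, z in degrees. A call has 1 to 12 rows; each row shifts and turns the commanded pose from where the row before left it; what a row does not reach is not made up. A row lasts 1/8 s, in which the tool goes at most 62.5 mm and 10.7 degrees, less where a joint would pass 70% of its speed; a pose out of reach is approached as far as the arm can. A call is refused whole if a number of a shift passes 0.0625 or a number of a turn 10.7, either way. A call with a gripper value outside its range is refused whole. "jaw" is the finger opening in m, from 0 to 0.087, set as the call begins (left out, the last holds). The fingers move at their own pace and stop on an object; "squeeze" is the grip in N (left out, the last holds). Time passes only in rows, so rows that do not move let the fingers close. It gives the time, the measured TCP pose, the force, the opening and the grip force at its end, in the units of the state.
- get_obs(): the state, without advancing time (a new reading comes with each control period).
- camera(name): name is "side" or "top"; returns a dict with "pixels" (420x560x3 uint8, blue, green, red), "depth" (420x560 float32, m along the optical axis (not along the pixel's ray), 0 where there is no reading), "fov_y" (degrees; the focal length in pixels is half the picture's height over the tangent of half this angle, whatever the lens; pixels are square), "cx", "cy" (the principal point, pixels), "k1" (the pictures are not rectified: a ray, as slopes to the right and down, at radius r is drawn at 1 + k1 r^2 times it, then the intrinsics apply), "extrinsics" (4x4, takes a point from camera to world coordinates). Camera axes: x right, y up, looking along -z (the intrinsics and any distortion apply to the point x, -y, -z); pixel columns grow to the right and rows downward; lengths in m; the calibration is good to about 2 mm. A picture is of the moment at which its call begins.
- hand_in(): hands the job in; it is judged then, once.
Trained networks look in the newest picture that a camera, given by its name, has taken for a name from the list of things; names that differ only in an ending like _2 or _b are one class to them, and where a whole thing is asked for, a point or a joint stands for the part that bears it (a point fixed in the world has none). Each returns a list of dicts, best first, with "confidence" (0 to 1); they miss things now and then, are a little off and sometimes report something else, mostly with a low value. They report only what shows in the picture. A call takes as long as a camera call.
- cut_out(label, camera): "region" (420x560 bool, what is visible of it) and "extent" ([centre column, centre row, width, height] in pixels, round what is visible of it).
The state is a dict: "time": time; "q": joint angles; "joint_velocities": joint speeds; "joint_torque": joint torques, N m; "position": TCP position; "tool_rot": TCP orientation; "ft_force": force on the tool from outside, world axes, zero at the start; "moment": the same for the moment, N m; "grip_width": finger opening in m; "grip_force": force on a finger pad.
Only numpy, scipy, OpenCV 4.12 (cv2) and the standard library are available. Lean on these libraries where they do the work, as an engineer would, in place of code of your own. Each camera call takes 0.05 s, during which the arm holds its last target. There are 200 camera calls.

## Task

Lift the knurled steel ring off the locating plug in the interferometer base and thread it onto the short upright post, right down on its foot. Then grip the plug by its stem and rock it to one side and to the other, along the channel it stands in, until the two clamp jaws have been pushed back and it comes free; draw it out and finish while holding it upright and still, straight above its socket with its underside about 20 mm clear of the top of the base. Leave everything else where it is.

Things in the scene. Friction and masses are not known exactly. Their poses are not given: they have to be found in the camera images.
- base: Fixed grey interferometer base: slab 150 x 220 x 16 mm (x, y, z), on it a clamp block 110 x 150 mm with its flat top 60 mm above the base's origin (centre of the underside, z up). A channel 30 mm wide along the base's y axis runs through its middle, floor 16 mm above the origin; the plug stands in its centre between two dark sliding jaws. A rocker switch on the slab is not used.
- base_top (a point): Point on the base's axis, level with the top of the clamp block (60 mm above the base's origin); axes as the base's.
- jaw_left (a joint): How far the jaw on the base's +y side is pushed out along +y, in m: near 0 at the start, end stop at 0.006. No spring: it slides with about 8 N of friction and stays where pushed. At 0 its inner face is 10.3 mm from the base's middle plane y = 0. The plug can be drawn up when both jaw values add up to more than about 0.0075.
- jaw_right (a joint): The same for the jaw on the base's -y side, pushed outward along -y; 0 to 0.006 m.
- jaw_left_lip (a point): Upper inner edge of the +y jaw, 59 mm above the base's origin; moves with the jaw. The lip is 12 mm thick; at the start it overhangs the plug's shoulder by 3.7 mm, 3 mm above it.
- jaw_right_lip (a point): The same edge of the -y jaw.
- plug: Loose steel locating plug, about 0.35 kg; origin at the centre of its underside, on the channel floor; axes along the base's at the start. Stem 26 (x) x 20 (y) mm, from 28 to 100 mm above its origin, 56 mm of it above the base top. Foot below 26 (x) x 28 (y) mm: its shoulders, 28 mm up, are caught under the jaws, so it cannot be pulled straight out.
- plug_top (a point): Centre of the flat top of the plug's stem, 100 mm above the plug's origin. The plug's underside is a round keel of 8 mm radius along x between low stops, so it rocks about its underside towards the base's +y or -y; leaning 0.14 rad pushes the jaw on that side back by about 4 mm, 0.2 rad by 6 mm.
- ring: Loose knurled steel lens ring, 0.18 kg, outer diameter 62 mm, bore 42 mm, height 24 mm; origin at the centre of its lower face, z along its axis. At the start it lies around the plug's stem on top of the clamp block.
- post: Fixed stand: round foot 52 mm across and 14 mm high with an upright post 16 mm in diameter, tip at 70 mm; origin at the centre of the underside, z up.
- post_seat (a point): On the post's axis at the top of its foot, 14 mm above the post's origin: the underside of the ring rests here.
- post_tip (a point): Tip of the post, 70 mm above the post's origin.
- baffle: Bystander: matte black open tube standing upright, 60 mm in diameter, 75 mm high; origin at the centre of its underside.
- test_flat: Bystander: glass disc 98 mm across and 20 mm thick, lying in an open maple box 130 x 130 x 34 mm; origin at the centre of its underside.
- vblock: Bystander: brass V-block 60 x 45 x 46 mm; origin at the centre of its underside.
- driver: Bystander: screwdriver lying on the plate, along its x axis.
- gauge_block: Bystander: steel gauge block 35 x 60 x 18 mm; origin at the centre of its underside.
- eyepiece: Bystander: small black eyepiece standing upright, 38 mm in diameter, 34 mm high; origin at the centre of its underside.

How it is judged:
By the outcome, as a careful person would: the job done as asked, in the order asked, and still so for the second after the job is handed in, while the arm keeps its last pose, push and grip.
It also fails if it takes over 58 s, if anything falls off the work surface, if the arm or the gripper's body presses on something with over 40 N, if the wrist force passes 120 N, or if a joint passes its speed limit or range.

## Working session

There is one attempt and no reset: what is moved stays moved. The work goes in short steps, Python scripts to look and compute and a tool call to move; the robot and the scene stay as the last step left them, time stands still between calls to the robot, and variables do not carry over. Pictures are saved under pics/ and viewed, at most 10 in all, crops included, and the job is handed in when it is done.

Besides the shell and the picture viewer there is one more tool, called after "Request:" as a command line: name --pt "numbers of a row" for each row, then --argument value for the rest. step_arm: Moves the arm, as the interface text tells. Its arguments: {"type":"object","properties":{"rows":{"type":"array"},"jaw":{"type":"number"},"squeeze":{"type":"number"}},"required":["rows"]}

```bash
mkdir -p pics; ls; cat > h.py <<'E'
import numpy as np, cv2
from rig import get_obs, camera, hand_in, cut_out, robot
def K(c):
    f=c['pixels'].shape[0]/2/np.tan(np.radians(c['fov_y'])/2); return f
def cloud(c):
    """world point per pixel (HxWx3), nan where no depth"""
    h,w=c['depth'].shape; f=K(c)
    u,v=np.meshgrid(np.arange(w),np.arange(h))
    p=np.stack([(u-c['cx'])/f,(v-c['cy'])/f],-1).reshape(-1,1,2).astype(np.float64)
    s=cv2.undistortPoints(p,np.eye(3),np.array([c['k1'],0,0,0,0.]),None,None,None).reshape(h,w,2)
    d=c['depth'].astype(float).copy(); d[d==0]=np.nan
    P=np.stack([s[...,0]*d,-s[...,1]*d,-d],-1)
    T=c['extrinsics']; return P@T[:3,:3].T+T[:3,3]
def proj(c,X):
    T=np.linalg.inv(c['extrinsics']); p=np.asarray(X)@T[:3,:3].T+T[:3,3]
    s=np.stack([p[...,0]/-p[...,2],-p[...,1]/-p[...,2]],-1); r2=(s**2).sum(-1,keepdims=True)
    return s*(1+c['k1']*r2)*K(c)+[c['cx'],c['cy']]
E
python3 - <<'E'
from h import *
o=get_obs(); print(o['time'],o['position'],o['tool_rot'],robot.tip_extent)
for n in ['top','side']:
    c=camera(n); cv2.imwrite(f'pics/{n}0.png',c['pixels']); P=cloud(c)
    print(n,c['extrinsics'].round(3).tolist(),c['fov_y'],c['k1'])
    for l in ['base','plug','ring','post','baffle','test_flat','vblock','driver','gauge_block','eyepiece']:
        for d in cut_out(l,n)[:2]:
            q=P[d['region']]; q=q[~np.isnan(q[:,0])]
            if len(q): 
                zt=np.percentile(q[:,2],95); t=q[q[:,2]>zt-.006]
                print(l,round(d['confidence'],2),np.round(d['extent']),'med',np.median(q,0).round(3),'zt',zt.round(3),'topmid',((t.min(0)+t.max(0))/2).round(3),t.min(0).round(3),t.max(0).round(3))
E
```

```text
pics
0.0 [0.1494757  0.60650147 0.40375203] [ 1.20599918e-01  9.92700578e-01 -1.05896254e-03 -3.16523884e-04] 0.1822
top [[-0.024, 0.993, -0.119, 0.458], [-1.0, -0.021, 0.021, 0.004], [0.019, 0.12, 0.993, 1.22], [0.0, 0.0, 0.0, 1.0]] 48.91723146168714 0.023665195455498302
base 0.74 [285. 235.  94.  78.] med [ 0.53  -0.039  0.024] zt 0.065 topmid [ 0.533 -0.039  0.074] [ 0.457 -0.127  0.059] [0.608 0.048 0.088]
base 0.36 [288. 232.   9.  18.] med [ 0.532 -0.038  0.117] zt 0.121 topmid [ 0.534 -0.038  0.12 ] [ 0.52  -0.051  0.115] [ 0.549 -0.026  0.124]
plug 0.69 [288. 232.  14.  16.] med [ 0.532 -0.036  0.117] zt 0.121 topmid [ 0.534 -0.038  0.12 ] [ 0.52  -0.05   0.115] [ 0.549 -0.026  0.124]
plug 0.25 [107. 256.  57.  44.] med [0.479 0.397 0.024] zt 0.029 topmid [0.476 0.393 0.028] [0.443 0.355 0.023] [0.508 0.431 0.032]
ring 0.67 [290. 233.  28.  27.] med [ 0.531 -0.042  0.085] zt 0.09 topmid [ 0.532 -0.042  0.088] [ 0.502 -0.069  0.084] [ 0.562 -0.015  0.093]
ring 0.65 [285. 235.  92.  80.] med [ 0.53  -0.036  0.026] zt 0.065 topmid [ 0.533 -0.039  0.09 ] [ 0.457 -0.127  0.059] [0
[... 2038 characters left out ...]
[294. 296.  22.  32.] med [ 0.503 -0.288  0.047] zt 0.076 topmid [ 0.502 -0.283  0.076] [ 0.474 -0.313  0.071] [ 0.53  -0.254  0.081]
test_flat 0.63 [279. 166.  24.  21.] med [0.679 0.265 0.029] zt 0.035 topmid [0.682 0.261 0.035] [0.634 0.207 0.029] [0.729 0.316 0.041]
vblock 0.59 [347. 287.  30.  27.] med [ 0.658 -0.295  0.033] zt 0.049 topmid [ 0.661 -0.295  0.048] [ 0.631 -0.321  0.043] [ 0.691 -0.27   0.054]
driver 0.59 [216. 160.  10.  19.] med [0.473 0.384 0.023] zt 0.03 topmid [0.477 0.387 0.028] [0.447 0.358 0.024] [0.507 0.417 0.033]
gauge_block 0.79 [302. 353.  17.  25.] med [ 0.463 -0.433  0.018] zt 0.023 topmid [ 0.465 -0.431  0.021] [ 0.438 -0.464  0.017] [ 0.492 -0.399  0.026]
```

```bash
python3 - <<'E'
from h import *
c=camera('top'); P=cloud(c)
im=c['pixels']; cr=cv2.resize(im[185:290,140:345],None,fx=3.9,fy=3.9,interpolation=cv2.INTER_CUBIC); cv2.imwrite('pics/topc.png',cr)
# block top plane fit
def rect(m):
    q=P[m]; r=cv2.minAreaRect(q[:,:2].astype(np.float32)*1000); return [np.round(x,1) for x in (r[0],r[1],r[2])],len(q),q[:,2].mean().round(4)
box=(P[...,0]>.43)&(P[...,0]<.64)&(P[...,1]>-.17)&(P[...,1]<.1)
for n,lo,hi in [('block',.054,.070),('slab',.01,.03),('ring',.083,.092),('stem',.112,.13)]:
    m=box&(P[...,2]>lo)&(P[...,2]<hi)
    if n=='block': m=cv2.morphologyEx(m.astype(np.uint8),cv2.MORPH_OPEN,np.ones((2,2)))>0
    print(n,rect(m))
b=(abs(P[...,0]-.485)<.04)&(abs(P[...,1]-.277)<.04)
for n,lo,hi in [('foot',.009,.022),('tip',.055,.08)]: 
    m=b&(P[...,2]>lo)&(P[...,2]<hi); print(n,rect(m))
    q=P[m]; print(q.mean(0))
E
```

```text
block ([array([532.2, -43.5]), array([151.8, 111.4]), np.float64(70.8)], 2075, np.float64(nan))
slab ([array([533.7, -38.8]), array([220.7, 152.4]), np.float64(71.3)], 2260, np.float64(0.0184))
ring ([array([532.5, -42.7]), array([59.1, 61.3]), np.float64(43.7)], 243, np.float64(0.0865))
stem ([array([534.3, -39.1]), array([19.7, 25.4]), np.float64(70.1)], 89, np.float64(0.1179))
foot ([array([484.9, 276.4]), array([54.9, 50. ]), np.float64(79.2)], 268, np.float64(0.0156))
[0.48468617 0.27545127 0.01562414]
tip ([array([484.8, 277.3]), array([15.2, 12.5]), np.float64(88.9)], 38, np.float64(0.0673))
[0.48466649 0.27571461 0.06733151]
```

View pics/topc.png

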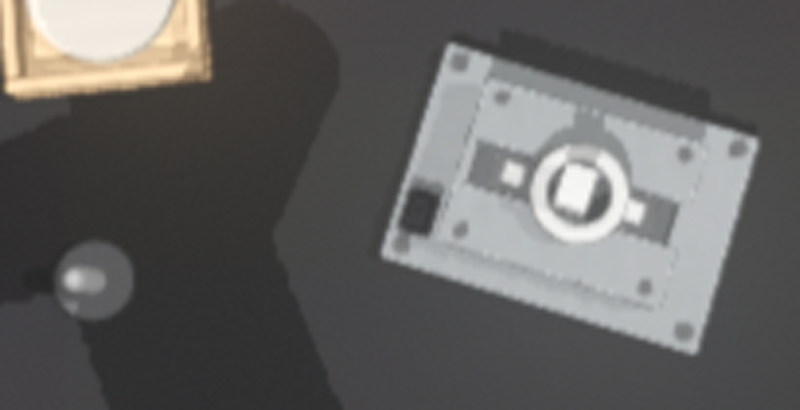

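View pics/side0.png

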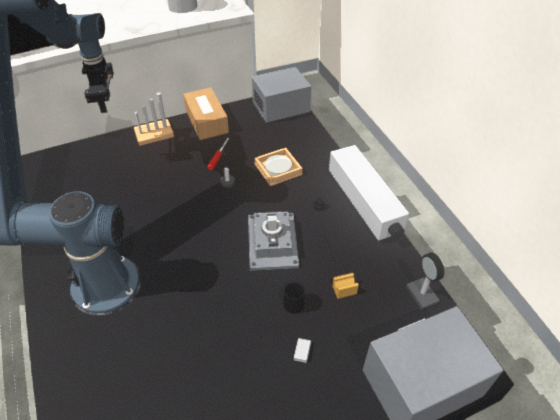

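Request:
step_arm --pt "0.024 -0.0405 0 0 0 -0.5" --pt "0.024 -0.0405 0 0 0 -0.5" --pt "0.024 -0.0405 0 0 0 -0.5" --pt "0.024 -0.0405 0 0 0 -0.5" --pt "0.024 -0.0405 0 0 0 -0.5" --pt "0.024 -0.0405 0 0 0 -0.5" --pt "0.024 -0.0405 0 0 0 -0.5" --pt "0.024 -0.0405 0 0 0 -0.5" --pt "0.024 -0.0405 0 0 0 -0.5" --pt "0.024 -0.0405 0 0 0 -0.5" --jaw 0.087

```text
time: 2.4
position: [0.3903, 0.2005, 0.4051]
tool_rot: [0.164, 0.986, 0.0, 0.001]
ft_force: [0.0, 0.8, -0.2]
grip_width: 0.0867
grip_force: 0.0
```

```bash
python3 - <<'E'
from h import *
o=get_obs(); print(o['q'],o['position'],o['tool_rot'])
c=camera('top'); P=cloud(c)
yb=np.array([-np.sin(np.radians(-19)),np.cos(np.radians(-19))]); xb=np.array([yb[1],-yb[0]])
d=P[...,:2]-np.array([.5335,-.039]); Y=d@yb; X=d@xb
for y in np.arange(-.08,.081,.005):
    m=(abs(X)<.012)&(abs(Y-y)<.0025); n=(abs(abs(X)-.04)<.008)&(abs(Y-y)<.0025)
    print(round(y,3),np.median(P[m][:,2]).round(4) if m.any() else '-',np.median(P[n][:,2]).round(4) if n.any() else '-')
E
```

```text
[ 2.18647426e-01  2.77074590e-01  1.87876947e+00  9.61300070e-05
  9.84610551e-01 -1.02282950e+00] [0.3903414 0.200451  0.405076 ] [1.63942825e-01 9.86469678e-01 2.49957475e-04 5.12748906e-04]
-0.08 0.0178 0.019
-0.075 0.0614 0.0618
-0.07 0.0609 0.0617
-0.065 0.0184 0.0634
-0.06 0.0171 0.0631
-0.055 0.0613 0.0625
-0.05 0.061 0.0613
-0.045 0.0624 0.0626
-0.04 0.0603 0.0623
-0.035 0.0613 0.061
-0.03 0.085 0.0623
-0.025 0.0864 0.0628
-0.02 0.0602 0.0625
-0.015 0.0619 0.0625
-0.01 0.0902 0.0621
-0.005 0.1182 0.0605
0.0 0.1176 0.0618
0.005 0.1168 0.0626
0.01 0.1127 0.0623
0.015 0.0625 0.0623
0.02 0.0848 0.0633
0.025 0.0854 0.063
0.03 0.0612 0.0628
0.035 0.0615 0.0622
0.04 0.0623 0.0632
0.045 0.0599 0.0631
0.05 0.061 0.0627
0.055 0.0598 0.063
0.06 0.0184 0.0629
0.065 0.0176 0.0626
0.07 0.0591 0.0634
0.075 0.0615 0.0612
0.08 0.0187 0.0187
```

Request:
step_arm --pt "0.0236 -0.0406 0 0 0 0" --pt "0.0236 -0.0406 0 0 0 0" --pt "0.0236 -0.0406 0 0 0 0" --pt "0.0236 -0.0406 0 0 0 0" --pt "0.0236 -0.0406 0 0 0 0" --pt "0.0236 -0.0406 0 0 0 0" --pt "0 0 -0.03 0 0 0" --pt "0 0 -0.03 0 0 0" --pt "0 0 -0.02 0 0 0" --pt "0 0 0 0 0 0"

```text
time: 3.7
position: [0.5308, -0.0415, 0.3234]
tool_rot: [0.164, 0.986, 0.0, -0.002]
ft_force: [-0.8, 0.3, 1.0]
grip_width: 0.0872
grip_force: 0.0
```

```bash
python3 - <<'E'
from h import *
o=get_obs(); print(o['position'],o['tool_rot'],o['ft_force'])
c=camera('side'); 
p=proj(c,[.532,-.042,.1]).astype(int); print(p)
im=c['pixels'][p[1]-60:p[1]+60,p[0]-75:p[0]+75]; cv2.imwrite('pics/s1.png',cv2.resize(im,None,fx=5,fy=5,interpolation=cv2.INTER_CUBIC))
P=cloud(c)
E
```

```text
[ 0.53077    -0.04154882  0.32342888] [ 1.63817774e-01  9.86488817e-01  2.45266137e-04 -1.86820298e-03] [-0.76773412  0.31773984  1.03923844]
[271 222]
```

View pics/s1.png

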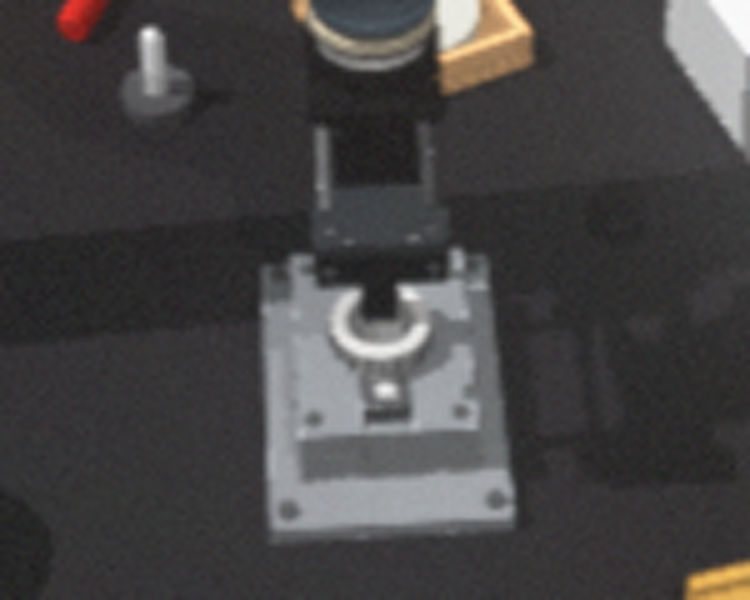

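Request:
step_arm --pt "0.001 -0.001 -0.025 0 0 0" --pt "0 0 -0.025 0 0 0" --pt "0 0 -0.015 0 0 0" --pt "0 0 -0.008 0 0 0" --pt "0 0 -0.002 0 0 0" --pt "0 0 0 0 0 0"

```text
time: 4.5
position: [0.5325, -0.0428, 0.2502]
tool_rot: [0.164, 0.987, -0.0, 0.001]
ft_force: [-0.4, -0.3, 0.4]
grip_width: 0.0872
grip_force: 0.0
```

Request:
step_arm --pt "0 0 0 0 0 0" --pt "0 0 0 0 0 0" --pt "0 0 0 0 0 0" --pt "0 0 0 0 0 0" --pt "0 0 0 0 0 0" --pt "0 0 0 0 0 0" --jaw 0.03 --squeeze 25

```text
time: 5.25
position: [0.5323, -0.0428, 0.2499]
tool_rot: [0.164, 0.986, 0.0, 0.0]
ft_force: [-0.1, 0.1, 2.0]
grip_width: 0.0617
grip_force: 25.0
```

Request:
step_arm --pt "0 0 0.006 0 0 0" --pt "0 0 0.012 0 0 0" --pt "0 0 0.018 0 0 0" --pt "0 0 0.025 0 0 0" --pt "0 0 0.025 0 0 0" --pt "0 0 0.004 0 0 0" --pt "0 0 0 0 0 0"

```text
time: 6.12
position: [0.5319, -0.0427, 0.3398]
tool_rot: [0.164, 0.986, -0.0, -0.0]
ft_force: [0.5, 0.2, -2.0]
grip_width: 0.062
grip_force: 25.0
```

Request:
step_arm --pt "-0.003 0.019 0 0 0 0" --pt "-0.0055 0.0375 0 0 0 0" --pt "-0.0055 0.0375 0 0 0 0" --pt "-0.0055 0.0375 0 0 0 0" --pt "-0.0055 0.0375 0 0 0 0" --pt "-0.0055 0.0375 0 0 0 0" --pt "-0.0055 0.0375 0 0 0 0" --pt "-0.0055 0.0375 0 0 0 0" --pt "-0.003 0.019 -0.01 0 0 0" --pt "-0.0028 0.0185 -0.01 0 0 0" --pt "0 0 0 0 0 0"

```text
time: 7.5
position: [0.4841, 0.2768, 0.318]
tool_rot: [0.163, 0.987, -0.001, -0.002]
ft_force: [-0.0, 0.1, -0.8]
grip_width: 0.0617
grip_force: 25.0
```

```bash
python3 - <<'E'
from h import *
o=get_obs(); print(o['position'],o['tool_rot'],o['ft_force'])
c=camera('side'); camera('top'); P=cloud(c)
for l in ['ring','post','plug']:
    for d in cut_out(l,'side')[:2]:
        q=P[d['region']];q=q[~np.isnan(q[:,0])]; print(l,d['confidence'],np.median(q,0).round(3),q.min(0).round(3),q.max(0).round(3))
p=proj(c,[.485,.277,.1]).astype(int)
im=c['pixels'][p[1]-30:p[1]+70,p[0]-50:p[0]+80]; cv2.imwrite('pics/s2.png',cv2.resize(im,None,fx=6,fy=6,interpolation=cv2.INTER_CUBIC))
E
```

```text
[0.48411972 0.27677013 0.31802071] [ 1.63036569e-01  9.86618305e-01 -9.35496847e-04 -1.58818425e-03] [-0.04265246  0.11474439 -0.8376833 ]
ring 0.67 [0.68  0.266 0.029] [0.634 0.217 0.011] [0.728 0.321 0.04 ]
post 0.67 [0.488 0.271 0.016] [ 0.464  0.245 -0.007] [0.519 0.346 0.075]
plug 0.43 [ 0.535 -0.046  0.092] [ 0.521 -0.056  0.016] [0.567 0.022 0.124]
```

View pics/s2.png

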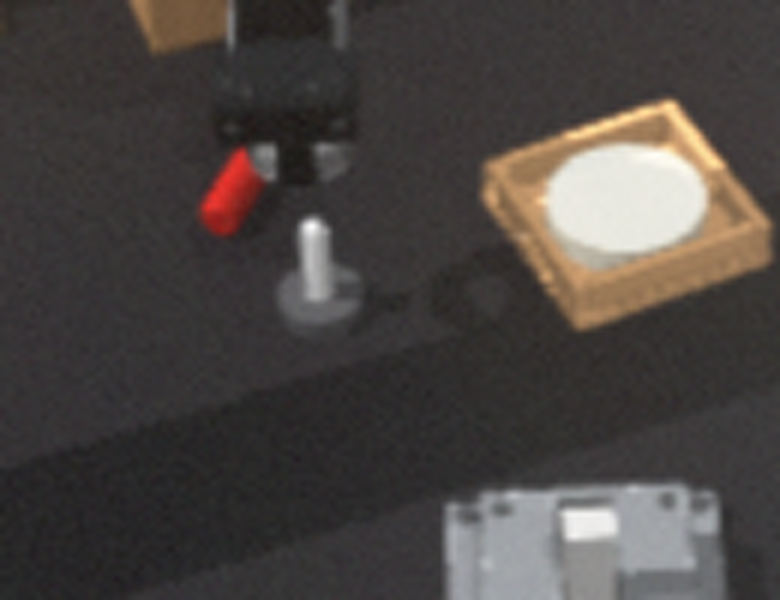

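Request:
step_arm --pt "0.001 0 -0.025 0 0 0" --pt "0 0 -0.025 0 0 0" --pt "0 0 -0.025 0 0 0" --pt "0 0 -0.02 0 0 0" --pt "0 0 -0.01 0 0 0" --pt "0 0 -0.004 0 0 0" --pt "0 0 -0.002 0 0 0" --pt "0 0 0 0 0 0"

```text
time: 8.75
position: [0.4862, 0.2763, 0.2093]
tool_rot: [0.164, 0.986, 0.0, 0.001]
ft_force: [-0.1, -0.8, -1.7]
grip_width: 0.0616
grip_force: 25.0
```

Request:
step_arm --pt "0 0 -0.0015 0 0 0" --pt "0 0 -0.0015 0 0 0" --pt "0 0 0 0 0 0"

```text
time: 9.12
position: [0.4859, 0.2762, 0.2057]
tool_rot: [0.164, 0.987, -0.0, -0.0]
ft_force: [-1.0, -0.3, -1.3]
grip_width: 0.0615
grip_force: 25.0
```

Request:
step_arm --pt "0 0 -0.001 0 0 0" --pt "0 0 0 0 0 0"

```text
time: 9.38
position: [0.4859, 0.2762, 0.2047]
tool_rot: [0.164, 0.987, -0.0, -0.0]
ft_force: [0.7, -0.2, -1.6]
grip_width: 0.0618
grip_force: 25.0
```

Request:
step_arm --pt "0 0 -0.001 0 0 0" --pt "0 0 0 0 0 0"

```text
time: 9.62
position: [0.486, 0.2762, 0.204]
tool_rot: [0.164, 0.986, 0.0, 0.0]
ft_force: [-0.7, -0.5, -0.5]
grip_width: 0.0616
grip_force: 25.0
```

Request:
step_arm --pt "0 0 -0.0007 0 0 0" --pt "0 0 0 0 0 0"

```text
time: 9.88
position: [0.4859, 0.2762, 0.2039]
tool_rot: [0.164, 0.986, 0.0, 0.0]
ft_force: [-0.9, 0.2, 6.1]
grip_width: 0.0615
grip_force: 25.0
```

Request:
step_arm --pt "0 0 0 0 0 0" --pt "0 0 0 0 0 0" --pt "0 0 0 0 0 0" --pt "0 0 0.005 0 0 0" --pt "0 0 0.02 0 0 0" --pt "0 0 0.03 0 0 0" --pt "0 0 0.03 0 0 0" --pt "0 -0.02 0.03 0 0 0" --pt "0.003 -0.03 0 0 0 0" --pt "0 0 0 0 0 0" --jaw 0.087

```text
time: 11.12
position: [0.489, 0.2249, 0.3188]
tool_rot: [0.165, 0.986, 0.0, 0.0]
ft_force: [0.2, -0.3, -0.7]
grip_width: 0.087
grip_force: 0.0
```

```bash
python3 - <<'E'
from h import *
o=get_obs(); print(o['position'],o['tool_rot'],o['ft_force'],o['time'])
c=camera('side'); P=cloud(c); 
m=(abs(P[...,0]-.535)<.03)&(abs(P[...,1]+.04)<.03)&(P[...,2]>.112)&(P[...,2]<.13)
q=P[m];print('side stemtop',cv2.minAreaRect(q[:,:2].astype(np.float32)*1000),q.mean(0))
m=(abs(P[...,0]-.485)<.045)&(abs(P[...,1]-.276)<.045)&(P[...,2]>.032)&(P[...,2]<.046)
q=P[m];print('ring',cv2.minAreaRect(q[:,:2].astype(np.float32)*1000),q.mean(0))
p=proj(c,[.51,.13,.05]).astype(int)
im=c['pixels'][p[1]-70:p[1]+80,p[0]-90:p[0]+90]; cv2.imwrite('pics/s3.png',cv2.resize(im,None,fx=4,fy=4,interpolation=cv2.INTER_CUBIC))
c=camera('top'); P=cloud(c); 
m=(abs(P[...,0]-.535)<.03)&(abs(P[...,1]+.04)<.03)&(P[...,2]>.112)&(P[...,2]<.13)
q=P[m];print('top stemtop',cv2.minAreaRect(q[:,:2].astype(np.float32)*1000),q.mean(0))
E
```

```text
[0.48903221 0.22494691 0.31877125] [1.65000252e-01 9.86293463e-01 6.58392949e-05 3.42563022e-04] [ 0.22291601 -0.3266006  -0.6587549 ] 11.125
side stemtop ((535.0632934570312, -40.57606506347656), (24.08349609375, 24.524829864501953), 68.55191040039062) [ 0.53497769 -0.0412376   0.11624105]
ring ((484.8288269042969, 270.87774658203125), (58.511619567871094, 62.938087463378906), 48.461727142333984) [0.48296641 0.26835539 0.03749468]
top stemtop ((534.394775390625, -39.13068389892578), (19.67572784423828, 25.75037956237793), 70.20988464355469) [ 0.53425942 -0.03874412  0.11806919]
```

View pics/s3.png

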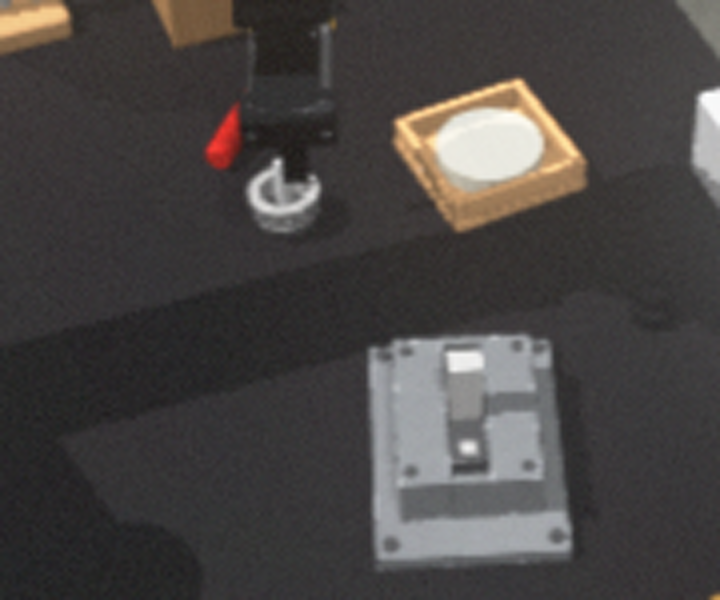

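Request:
step_arm --pt "0.0065 -0.0377 0 0 0 0" --pt "0.0065 -0.0377 0 0 0 0" --pt "0.0065 -0.0377 0 0 0 0" --pt "0.0065 -0.0377 0 0 0 0" --pt "0.0065 -0.0377 0 0 0 0" --pt "0.0065 -0.0377 0 0 0 0" --pt "0.0065 -0.0377 0 0 0 0" --pt "0 0 -0.02 0 0 0" --pt "0 0 -0.02 0 0 0" --pt "0 0 -0.018 0 0 0" --pt "0 0 -0.007 0 0 0" --pt "0 0 0 0 0 0" --jaw 0.06

```text
time: 12.72
position: [0.5345, -0.0371, 0.2525]
tool_rot: [0.163, 0.987, 0.0, -0.001]
ft_force: [-0.5, 0.0, 0.0]
grip_width: 0.0599
grip_force: 0.0
```

Request:
step_arm --pt "-0.0005 -0.0017 0 0 0 0" --pt "0 0 0 0 0 0" --pt "0 0 0 0 0 0" --pt "0 0 0 0 0 0" --pt "0 0 0 0 0 0" --pt "0 0 0 0 0 0" --pt "0 0 0 0 0 0" --jaw 0.01 --squeeze 10

```text
time: 13.6
position: [0.534, -0.0394, 0.2532]
tool_rot: [0.164, 0.986, 0.0, 0.0]
ft_force: [-0.1, 0.9, 1.5]
grip_width: 0.0202
grip_force: 10.0
```

```bash
python3 - <<'E'
from h import *
o=get_obs(); print(o['position'],o['tool_rot'],o['ft_force'],o['moment'],o['time'],o['grip_width'])
E
```

```text
[ 0.53399559 -0.03936486  0.25316701] [1.63803030e-01 9.86493055e-01 4.37056144e-05 1.35514206e-04] [-0.06889176  0.88966522  1.5308886 ] [ 0.11748681 -0.0082036   0.05564739] 13.6 0.02021561254170025
```

Request:
step_arm --pt "0 0 0 0 0 0" --pt "0 0 0 0 0 0" --pt "0.00214 0.0062 -0.0001 -1.532 0.527 0" --pt "0.00214 0.0062 -0.0003 -1.532 0.527 0" --pt "0.00214 0.0062 -0.0004 -1.532 0.527 0" --pt "0 0 0 0 0 0" --squeeze 40

```text
time: 14.35
position: [0.5404, -0.0208, 0.2523]
tool_rot: [0.163, 0.986, -0.042, -0.007]
ft_force: [-0.3, -1.1, 2.4]
grip_width: 0.0201
grip_force: 40.0
```

```bash
python3 - <<'E'
from h import *
o=get_obs(); print(o['position'],o['tool_rot'],o['ft_force'],o['moment'],o['time'],o['grip_width'])
E
```

```text
[ 0.5403909  -0.02075626  0.25233764] [ 0.16283532  0.98572497 -0.04220804 -0.00702976] [-0.27488904 -1.06882021  2.4104396 ] [-0.21637842  0.09679036  0.0472165 ] 14.35 0.020090800090952217
```

Request:
step_arm --pt "0.00214 0.0062 -0.0007 -1.532 0.527 0" --pt "0.00214 0.0062 -0.0008 -1.532 0.527 0" --pt "0.00214 0.0062 -0.001 -1.532 0.527 0"

```text
time: 14.72
position: [0.5467, -0.0026, 0.2499]
tool_rot: [0.163, 0.983, -0.084, -0.014]
ft_force: [-0.1, -2.0, 1.9]
grip_width: 0.0197
grip_force: 40.0
```

```bash
python3 - <<'E'
from h import *
o=get_obs(); print(o['position'],o['tool_rot'],o['ft_force'],o['moment'],o['time'],o['grip_width'])
c=camera('side'); p=proj(c,[.534,-.06,.08]).astype(int)
im=c['pixels'][p[1]-37:p[1]+37,p[0]-50:p[0]+50]; cv2.imwrite('pics/s4.png',cv2.resize(im,None,fx=8,fy=8,interpolation=cv2.INTER_CUBIC))
E
```

```text
[ 0.54670975 -0.00262869  0.24989151] [ 0.16335041  0.98288356 -0.08399432 -0.01419522] [-0.10566339 -1.99921557  1.8544265 ] [-0.12550931  0.05981773 -0.01478847] 14.725 0.01974915524028259
```

View pics/s4.png

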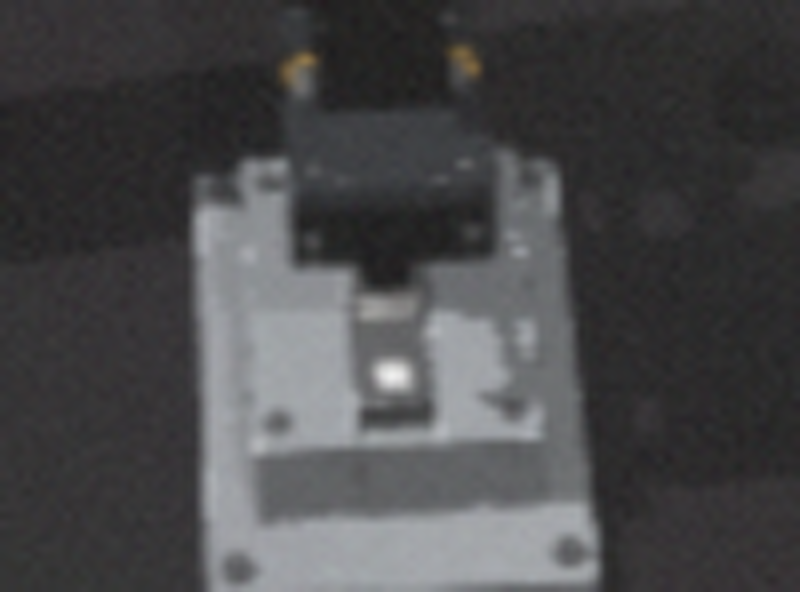

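Request:
step_arm --pt "-0.00428 -0.0124 0.0018 3.064 -1.054 0" --pt "-0.00428 -0.0124 0.0011 3.064 -1.054 0" --pt "-0.00428 -0.0124 0.0004 3.064 -1.054 0" --pt "-0.00214 -0.0062 -0.0001 1.532 -0.527 0" --pt "-0.00214 -0.0062 -0.0003 1.532 -0.527 0" --pt "-0.00214 -0.0062 -0.0004 1.532 -0.527 0" --pt "-0.00214 -0.0062 -0.0007 1.532 -0.527 0"

```text
time: 15.65
position: [0.5256, -0.0637, 0.2517]
tool_rot: [0.164, 0.985, 0.058, 0.01]
ft_force: [2.7, 5.6, 2.8]
grip_width: 0.0198
grip_force: 40.0
```

Request:
step_arm --pt "-0.00214 -0.0062 -0.0008 1.532 -0.527 0" --pt "-0.00214 -0.0062 -0.001 1.532 -0.527 0"

```text
time: 15.9
position: [0.5213, -0.0759, 0.2501]
tool_rot: [0.164, 0.983, 0.086, 0.015]
ft_force: [3.7, 6.3, 3.1]
grip_width: 0.0198
grip_force: 40.0
```

```bash
python3 - <<'E'
from h import *
o=get_obs(); print(o['position'],o['tool_rot'],o['ft_force'],o['moment'],o['time'],o['grip_width'])
c=camera('side');P=cloud(c); d=cut_out('jaw_right','side'); print([(x['confidence'],x['extent']) for x in d])
yb=np.array([-np.sin(np.radians(-19)),np.cos(np.radians(-19))]); xb=np.array([yb[1],-yb[0]])
q=c['pixels'].astype(int).sum(2)
for y in np.arange(-.065,.0,.002):
    X=np.array([*(np.array([.534,-.039])+y*yb),.06]); uv=proj(c,X).round().astype(int); print(round(y,3),uv,c['pixels'][uv[1],uv[0]],P[uv[1],uv[0]].round(3))
E
```

```text
[ 0.52134183 -0.07589475  0.2500929 ] [0.16418975 0.98257048 0.0858949  0.01480032] [3.65607436 6.32951401 3.0717577 ] [ 1.09581075 -0.43578222  0.00644097] 15.9 0.019769167712271697
[(0.23, [227.8, 173.9, 7.9, 11.2])]
-0.065 [273 246] [99 99 98] [ 0.517 -0.093  0.049]
-0.063 [273 245] [62 62 60] [ 0.516 -0.095  0.058]
-0.061 [273 245] [62 62 60] [ 0.516 -0.095  0.058]
-0.059 [273 244] [86 84 84] [ 0.516 -0.096  0.063]
-0.057 [273 244] [86 84 84] [ 0.516 -0.096  0.063]
-0.055 [273 243] [85 85 84] [ 0.52  -0.085  0.054]
-0.053 [273 243] [85 85 84] [ 0.52  -0.085  0.054]
-0.051 [273 242] [51 51 48] [ 0.499 -0.139  0.129]
-0.049 [272 242] [50 47 47] [ 0.496 -0.14   0.132]
-0.047 [272 241] [31 30 33] [ 0.497 -0.137  0.133]
-0.045 [272 241] [31 30 33] [ 0.497 -0.137  0.133]
-0.043 [272 240] [38 37 35] [ 0.494 -0.145  0.148]
-0.041 [272 240] [38 37 35] [ 0.494 -0.145  0.148]
-0.039 [272 239] [39 39 35] [ 0.491 -0.152  0.161]
-0.037 [272 239] [39 39 35] [ 0.491 -0.152  0.161]
-0.035 [272 238] [49 45 47] [ 0.49  -0.155  0.17 ]
-0.033 [272 238] [49 45 47] [ 0.49  -0.155  0.17 ]
-0.031 [272 237] [66 60 60] [ 0.492 -0.151  0.169]
-0.029 [272 237] [66 60 60] [ 0.492 -0.151  0.169]
-0.027 [272 236] [68 63 62] [ 0.493 -0.147  0.168]
-0.025 [272 236] [68 63 62] [ 0.493 -0.147  0.168]
-0.023 [272 235] [71 66 65] [ 0.495 -0.144  0.168]
-0.021 [272 235] [71 66 65] [ 0.495 -0.144  0.168]
-0.019 [272 234] [70 65 65] [ 0.495 -0.142  0.17 ]
-0.017 [272 234] [70 65 65] [ 0.495 -0.142  0.17 ]
-0.015 [272 233] [72 67 64] [ 0.496 -0.139  0.171]
-0.013 [272 233] [72 67 64] [ 0.496 -0.139  0.171]
-0.011 [272 232] [70 67 66] [ 0.498 -0.136  0.172]
-0.009 [272 232] [70 67 66] [ 0.498 -0.136  0.172]
-0.007 [272 231] [74 70 66] [ 0.499 -0.132  0.17 ]
-0.005 [272 231] [74 70 66] [ 0.499 -0.132  0.17 ]
-0.003 [272 231] [74 70 66] [ 0.499 -0.132  0.17 ]
-0.001 [272 230] [70 66 64] [ 0.501 -0.129  0.171]
```

Request:
step_arm --pt "0.00428 0.0124 0.0018 -3.064 1.054 0" --pt "0.00428 0.0124 0.0011 -3.064 1.054 0" --pt "0.00428 0.0124 0.0004 -3.064 1.054 0" --pt "0.00428 0.0124 -0.0004 -3.064 1.054 0" --pt "0.00428 0.0124 -0.0011 -3.064 1.054 0" --pt "0.00428 0.0124 -0.0018 -3.064 1.054 0"

```text
time: 16.75
position: [0.5469, -0.0021, 0.2499]
tool_rot: [0.163, 0.983, -0.084, -0.014]
ft_force: [-0.8, -5.3, 0.5]
grip_width: 0.0197
grip_force: 40.0
```

Request:
step_arm --pt "0.00186 0.0054 -0.0012 -1.324 0.456 0"

```text
time: 16.88
position: [0.5487, 0.0029, 0.2488]
tool_rot: [0.162, 0.982, -0.097, -0.016]
ft_force: [-2.3, -4.2, 4.3]
grip_width: 0.0194
grip_force: 40.0
```

```bash
python3 - <<'E'
from h import *
o=get_obs(); print(o['position'],o['tool_rot'],o['ft_force'],o['moment'],o['time'],o['grip_width'])
E
```

```text
[0.54869657 0.00290063 0.24879002] [ 0.16212374  0.98189465 -0.09660898 -0.01629372] [-2.32317567 -4.24640019  4.27894722] [-0.63902184  0.20418367  0.01162464] 16.875 0.019444923032594836
```

Request:
step_arm --pt "-0.00186 -0.0054 0.0012 1.324 -0.456 0" --pt "-0.00428 -0.0124 0.0018 3.064 -1.054 0" --pt "-0.00428 -0.0124 0.0011 3.064 -1.054 0" --pt "-0.00428 -0.0124 0.0004 3.064 -1.054 0" --pt "-0.00428 -0.0124 -0.0004 3.064 -1.054 0" --pt "-0.00428 -0.0124 -0.0011 3.064 -1.054 0" --pt "-0.00428 -0.0124 -0.0018 3.064 -1.054 0" --pt "-0.00124 -0.0036 -0.0008 0.89 -0.3 0"

```text
time: 17.88
position: [0.5199, -0.0801, 0.2492]
tool_rot: [0.166, 0.981, 0.095, 0.016]
ft_force: [3.7, 8.7, 4.8]
grip_width: 0.0199
grip_force: 40.0
```

Request:
step_arm --pt "0.00124 0.0036 0.0008 -0.89 0.3 0" --pt "0.00428 0.0124 0.0018 -3.064 1.054 0" --pt "0.00428 0.0124 0.0011 -3.064 1.054 0" --pt "0.00428 0.0124 0.0004 -3.064 1.054 0" --pt "0 0 0 0 0 0" --pt "0 0 0 0 0 0"

```text
time: 18.62
position: [0.534, -0.0395, 0.2532]
tool_rot: [0.165, 0.986, 0.001, 0.001]
ft_force: [1.1, 3.2, 3.0]
grip_width: 0.0197
grip_force: 40.0
```

```bash
python3 - <<'E'
from h import *
o=get_obs(); print(o['position'],o['tool_rot'],o['ft_force'],o['moment'],o['time'],o['grip_width'])
E
```

```text
[ 0.5340173  -0.03948243  0.25315969] [1.64712400e-01 9.86340580e-01 1.31432364e-03 5.98661222e-04] [1.07556803 3.15275293 3.03251909] [ 0.75978953 -0.26009505  0.03016106] 18.625 0.01969153741762827
```

Request:
step_arm --pt "0 0 0.0015 0 0 0" --pt "0 0 0.0015 0 0 0" --pt "0 0 0 0 0 0"

```text
time: 19.0
position: [0.5334, -0.0396, 0.2557]
tool_rot: [0.164, 0.986, 0.0, -0.001]
ft_force: [0.1, 1.7, -3.1]
grip_width: 0.0196
grip_force: 40.0
```

Request:
step_arm --pt "0 0 0.001 0 0 0" --pt "0 0 0.001 0 0 0" --pt "0 0 0 0 0 0"

```text
time: 19.38
position: [0.5339, -0.0396, 0.2582]
tool_rot: [0.164, 0.987, -0.0, 0.0]
ft_force: [-0.5, 1.0, -3.6]
grip_width: 0.02
grip_force: 40.0
```

Request:
step_arm --pt "0 0 0.001 0 0 0" --pt "0 0 0.002 0 0 0" --pt "0 0 0.002 0 0 0" --pt "0 0 0 0 0 0"

```text
time: 19.88
position: [0.534, -0.0394, 0.2633]
tool_rot: [0.164, 0.987, -0.0, 0.0]
ft_force: [-0.2, -0.3, -2.3]
grip_width: 0.0196
grip_force: 40.0
```

Request:
step_arm --pt "0 0 0.003 0 0 0" --pt "0 0 0.004 0 0 0" --pt "0 0 0.004 0 0 0" --pt "0 0 0 0 0 0"

```text
time: 20.38
position: [0.5341, -0.0394, 0.2745]
tool_rot: [0.164, 0.986, -0.0, 0.001]
ft_force: [-0.1, 0.1, -2.5]
grip_width: 0.0205
grip_force: 40.0
```

Request:
step_arm --pt "0 0 0.006 0 0 0" --pt "0 0 0.01 0 0 0" --pt "0 0 0.012 0 0 0" --pt "0 0 0.01 0 0 0" --pt "0 0 0.0047 0 0 0" --pt "0 0 0 0 0 0" --pt "0 0 0 0 0 0"

```text
time: 21.25
position: [0.5337, -0.0394, 0.3165]
tool_rot: [0.164, 0.986, 0.0, -0.0]
ft_force: [-0.1, 0.2, -3.1]
grip_width: 0.0197
grip_force: 40.0
```

```bash
python3 - <<'E'
from h import *
o=get_obs(); print(o['position'],o['tool_rot'],o['ft_force'],o['moment'],o['time'],o['grip_width'])
c=camera('side'); P=cloud(c);p=proj(c,[.534,-.04,.1]).astype(int)
im=c['pixels'][p[1]-45:p[1]+40,p[0]-55:p[0]+55]; cv2.imwrite('pics/s5.png',cv2.resize(im,None,fx=7,fy=7,interpolation=cv2.INTER_CUBIC))
for h in [.08,.108]:
  for s in (-1,1):
    X=np.array([.534+s*.013*.9455-.3256*.014,-.039-s*.013*.3256-.9455*.014,h]); print(h,((proj(c,X)-p+[55,45])*7).round())
yb=np.array([.3256,.9455]); xb=np.array([.9455,-.3256]); d=P[...,:2]-np.array([.534,-.039])
m=(abs(d@xb)<.012)&(abs(d@yb+.014)<.006)&(P[...,2]>.07)&(P[...,2]<.11)
q=P[m]; Y=(q[:,:2]-[.534,-.039])@yb
print(len(q),q[:,2].min(),q[:,2].max(),np.polyfit(q[:,2],Y,1),Y.mean())
E
```

```text
[ 0.53374075 -0.03936264  0.31648677] [ 1.63789576e-01  9.86495230e-01  3.29414262e-05 -3.68132515e-04] [-0.05010313  0.19457619 -3.05309603] [ 0.00054273 -0.02486664 -0.01599087] 21.25 0.019744202241076755
0.08 [362. 372.]
0.08 [420. 370.]
0.108 [360. 330.]
0.108 [420. 328.]
35 0.09100216925188387 0.10939323083876218 [ 0.07605445 -0.02124607] -0.013434471163991319
```

View pics/s5.png

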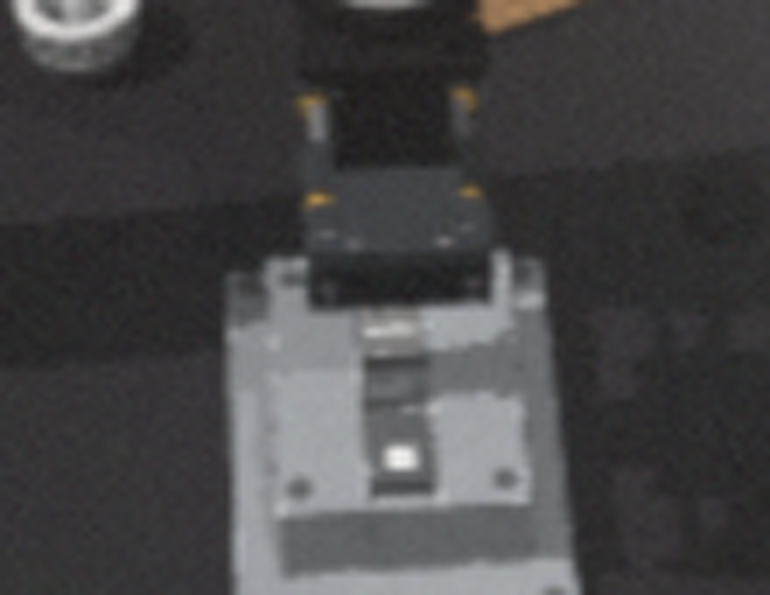

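```bash
python3 -c "
from rig import *
print(hand_in())"
```

```text
the job is handed in; nothing more can be done
None
```

I put the ring on the post's foot and rocked the plug free. I handed the job in at about 21 s, holding the plug upright over its socket with its underside about 20 mm above the base top.

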